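Let the bonding press's weight down on the badge

ROBOT

A 6-joint arm with a two-finger parallel gripper is mounted at the origin on the work surface. World frame = base frame: x ahead of the robot, y to its left, z up, the work surface at z = 0. Lengths are in mm, angles in rad, forces in N, time in s.
With the tool pointing down it reaches from about 300 to 750 mm from the base axis. Payload 8.5 kg.
Tool frame: the origin (TCP) lies at the very end of the fingers, on their centre line; the grasp point (between the pads) lies 19 mm behind it; z points along the fingers, y is the direction in which the jaws open and shut (so a half turn about z gives the same grasp; the last joint's range is limited). The gripper opens to 85 mm and grips with 20 to 120 N. Pads are 22 mm wide; open, the fingers measure 114 mm over their backs; the gripper's body (76 mm by 85 mm) begins 54 mm behind the grasp point. The pads swing forward as they close: fully open they stand 13 mm farther back than shut.
Start: joints at [1.047, 0.381, 1.297, -0, 1.464, -0.215], TCP at [167.145, 523.969, 231.322] pointing down, gripper open.
Joint ranges: [-3.11, 3.11], [-0.89, 2.33], [0.22, 2.48], [-1.42, 4.56], [0.17, 2.85], [-2.88, 2.88]. Speed limits (rad/s): [2.39, 2.39, 3.14, 3.14, 3.14, 3.14].

INTERFACE

Orientations are given as a unit quaternion [w, x, y, z].
In Python, from bench import * gives the robot as it stands.
- The arm moves only by the tool carry_out, never from a script. Its argument "rows" is a list that holds one entry, the list of rows, each a list of 5 numbers: the shift along the tool's x, y, z scaled (see below), then the turn about the tool's z scaled (see below), then the gripper command: -1 is fully open, 1 is shut, values between are in proportion. A call has 1 to 20 rows; each row shifts and turns the commanded pose from where the row before left it, along the tool's axes as they then stand; what a row does not reach is not made up. The controller multiplies each number of a shift by 0.05 m and each number of a turn by 90 degrees. A row lasts 1/10 s, in which the tool goes at most 50 mm and 8.59 degrees, less where a joint would pass 70% of its speed; a pose out of reach is approached as far as the arm can. A call with a number of a shift or a turn outside -1 to 1 is refused whole. A call with a gripper value outside its range is refused whole. The fingers move at their own pace and stop on an object; the grip force is fixed at half the most. Time passes only in rows, so rows that do not move let the fingers close. It gives the time, the measured TCP pose, the force and the opening at its end, in the units of the state.
- state(): the state, without advancing time (a new reading comes with each control period).
- read_camera(name): name is "side" or "top" or "wrist"; returns the picture (400x640x3 uint8, blue, green, red); there is no depth.
- get_calibration(name): a dict with "K" (3x3 intrinsics, pixels), "R" (3x3) and "t" (3): a world point X has camera coordinates R X + t. Camera axes: x right, y down, z forward; pixel columns grow to the right and rows downward; lengths in mm; the calibration is good to about 2 mm. The wrist camera is an equidistant fisheye: a pixel r from the principal point sees the ray r / f radians off the axis. A picture is of the moment at which its call begins: read the wrist's pose just before it. get_calibration takes no time and is no camera call; for the wrist camera it gives the pose at the moment of the call.
- hand_in(): hands the job in, once; it reports no verdict.
The state is a dict: "clock": time; "joint_positions": joint angles; "dq": joint speeds; "joint_torque": joint torques, N m; "tool_pos": TCP position; "eef_rot": TCP orientation; "contact_force": force on the tool from outside, world axes, zero at the start; "ft_torque": the same for the moment, N m; "opening": finger opening in mm.
Only numpy, scipy, OpenCV 4.12 (cv2) and the standard library are available. Lean on these libraries where they do the work, as an engineer would, in place of code of your own. Each camera call takes 0.05 s, during which the arm holds its last target.

TASK

The weighted ram of the bonding press hangs on its ratchet above the cover in the nest: throw the pawl lever over to release, wind the crank up a touch so that the pawl springs clear, and, holding the load on the crank all the time, let it turn back slowly, taking some five seconds or more until the foot sits gently on the badge with the ram's full weight. Never force the crank down against the pawl, never let the ram run or drop, and do not press it on. Leave the pawl clear, the cover in its nest and everything else on the bench where it is, and let go of the crank.

Things in the scene. Friction and masses are not known exactly. Their poses are not given: they have to be found in the camera images.
- press: Fixed frame of a bench dead-weight press: dark base plate 270 x 210 x 20 mm, grey column and gear head (top at 245). Origin on the table under the crank shaft; x horizontal, square to the shaft, from the ram's side to the column; y along the shaft, from the crank's side to the gear head; z up. 'press x, y' below are in this frame; its place and yaw vary.
- shaft (a point): Point on the crank shaft's axis (horizontal, along press y) level with the middle of the hand grip: centre of the circle of radius 80 in which crank_grip goes round in the press x-z plane. 200 above the table.
- crank: Crank shaft with ratchet wheel (15 saw teeth, 86 across) and pinion; the crank arm is clamped on it. Origin on the shaft. Seen along press +y (x right, z up) the load turns it anticlockwise: turning back takes the grip from the top over to press -x and down, lowering the ram 35 mm per rad; winding up is clockwise, 0.2 rad being free from the start. The load pulls the grip round with 6 to 11 N.
- crank_grip (a point): Middle of the crank's black hand grip, a bar 26 in diameter and 95 long along press y, free to spin on its pin, so it can be held from above (fingers closing along press x) all the way. The crank arm's face is 51 off on the press +y side. It starts 0 to 35 degrees past the top on the press -x side; with the foot down it is 15 degrees above to 80 below the shaft's level there.
- pawl_lever (a joint): Throw lever: 0 = hold (leaning to press +x, the start), 0.70 rad = release (leaning to press -x); stays where left; 2 to 4 N at the knob move it. A spring from lever to pawl presses the pawl into the wheel in hold and pulls it outward in release, but too weakly while a tooth bears on it: it springs clear once the crank is wound up some 0.02 to 0.05 rad.
- lever_knob (a point): Middle of the lever's black knob, a bar 18 in diameter and 24 long along press y, about 330 above the table. It swings in the press x-z plane (press y = -0.025) at radius 68 about the pawl's pin, 47 from hold to release, equally high at both ends and 4 higher midway; 50 mm free either way along press x.
- pawl: Steel pawl, 60 long, that hangs from the lever's pin on the press +x side of the ratchet wheel and blocks the wheel from turning back. Origin on the pin.
- pawl_tip (a point): Rounded tip (radius 4) of the pawl. In the teeth it is at press x = 0.038 to 0.040; sprung clear of the wheel it is at press x of about 0.060.
- ram: Steel ram, a bar 25 square with two disc weights 80 across near its top, 1.3 to 2 kg in all; slides up and down in the gear head. Origin at the centre of the bar's lower end. A foot 42 across with a rubber face (gives 1 mm per 15 N) is screwed into that end on a stem; how far it is screwed out differs each time and is not measured: its face is 16 to 36 below the origin.
- cover: Loose black plastic steering-wheel cover, 92 x 112, 25 high, lying in the aluminium nest under the ram, with a plain steel badge 48 across on top, where the foot is to rest. Origin at the centre of its underside, the badge's top 25 above it. The nest's height differs each time; the foot starts 45 to 82 above the badge.
- tray_stack: Stack of white trays, 200 x 270 x 126, bystander.
- tray_low: Two white trays with badges, 200 x 270 x 28, bystander.
- screwdriver: Screwdriver with wooden handle on the table below the crank, bystander.
- spare_cover: Spare black cover with badge, 92 x 112 x 25, bystander.
- spare_weight: Spare steel disc weight, 60 across, 18 high, on the press's base plate, bystander.
- label_roll: Roll of paper labels, 90 across, 50 high, bystander.
- wipe_bottle: White plastic bottle, 60 across, 150 high, bystander.
- scraper: Flat scraper with black handle, 150 long, bystander.
Things that resemble listed ones, but are neither listed nor needed, are in the scene too. Leave any brown or yellow look-alike of the cover alone.

How it is judged:
By the outcome, as a careful person would: the job done as asked, in the order asked, and still so for the second after the job is handed in, with the robot touching nothing.
It also fails if it takes over 58 s, if anything falls off the work surface, if the arm or the gripper's body presses on something with over 40 N, if the wrist force passes 120 N, or if a joint passes its speed limit or range.

## Working session

There is one attempt and no reset: what is moved stays moved. The work goes in short steps, Python scripts to look and compute and a tool call to move; the robot and the scene stay as the last step left them, time stands still between calls to the robot, and variables do not carry over. Pictures are saved under pics/ and viewed, and the job is handed in when it is done.

Besides the shell and the picture viewer there is one more tool, called after "Call:" as a command line: name --argument value ..., lists and objects as JSON in quotes. carry_out: Moves the arm, as the interface text tells. Its arguments: {"type":"object","properties":{"rows":{"type":"array","items":{"type":"array","items":{"type":"array","items":{"type":"number"}}}}},"required":["rows"]}

```bash
mkdir -p pics; ls; python3 - <<'E'
from bench import *
import cv2
s=state();print(s)
for n in ["side","top","wrist"]:
    c=get_calibration(n);print(n,c)
    cv2.imwrite(f"pics/{n}0.png",read_camera(n))
E
```

```text
pics
{'clock': 0.0, 'joint_positions': array([ 1.04667999e+00,  3.81195407e-01,  1.29825940e+00,  2.10904299e-06,
        1.46360149e+00, -2.15275099e-01]), 'dq': array([ 2.55916423e-04, -6.50680319e-05, -1.31563696e-03, -1.08699979e-03,
       -1.15400441e-05,  8.98384716e-04]), 'joint_torque': array([ 1.81976062e-03, -4.48467493e+01, -2.31282502e+01, -4.20305753e-05,
        4.73782449e-03,  3.28789019e-05]), 'tool_pos': array([167.01359733, 523.7212223 , 230.7125582 ]), 'eef_rot': array([-2.65407937e-04,  1.53807709e-01,  9.88100528e-01, -6.81999026e-04]), 'contact_force': array([-0.48672822, -0.54302704, -1.31071268]), 'ft_torque': array([-0.0371719 ,  0.02619918,  0.03088163]), 'opening': 85.07665429813001}
side {'K': array([[505.44792039,   0.        , 315.43583741],
       [  0.        , 505.44792039, 201.78127928],
       [  0.        ,   0.        ,   1.        ]]), 'R': array([[ 0.99831652, -0.05784156, -0.00429863],
       [-0.04503672, -0.72634022, -0.68585828],
       [ 0.03654885,  0.68489725, -0.72772243]]), 't': array([-498.67419406,  196.48996826, 1920.20717434])}
top {'K': array([[494.28742188,   0.        , 323.56496345],
       [  0.        , 494.28742188, 192.57440953],
       [  0.        ,   0.        ,   1.        ]]), 'R': array([[-0.02664064, -0.99948974, -0.0176222 ],
       [-0.99604939,  0.02803454, -0.08425964],
       [ 0.08471067,  0.01530785, -0.996288  ]]), 't': array([  48.81195591,  499.32843216, 1938.81364794])}
wrist {'K': array([[309.70691629,   0.        , 320.72992331],
       [  0.        , 309.70691629, 196.66559221],
       [  0.        ,   0.        ,   1.        ]]), 'R': array([[ 0.30354854,  0.95281499, -0.00136931],
       [ 0.90033271, -0.28635772,  0.32771981],
       [ 0.31186423, -0.10071171, -0.94477397]]), 't': array([-549.05052082,  -42.46474349,  381.23776122])}
```

View pics/side0.png

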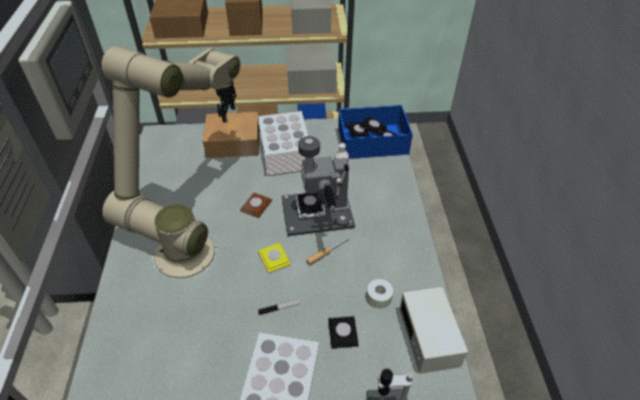

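View pics/top0.png

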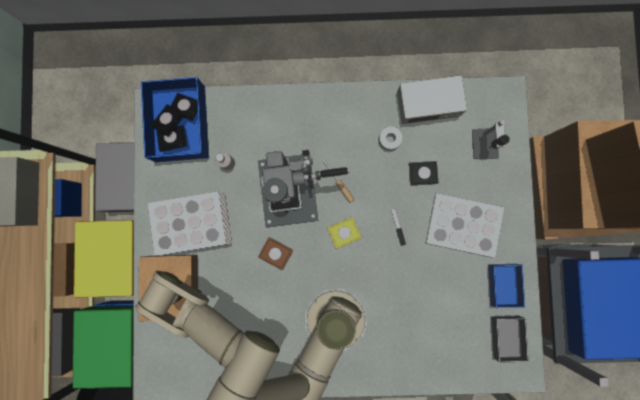

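View pics/wrist0.png

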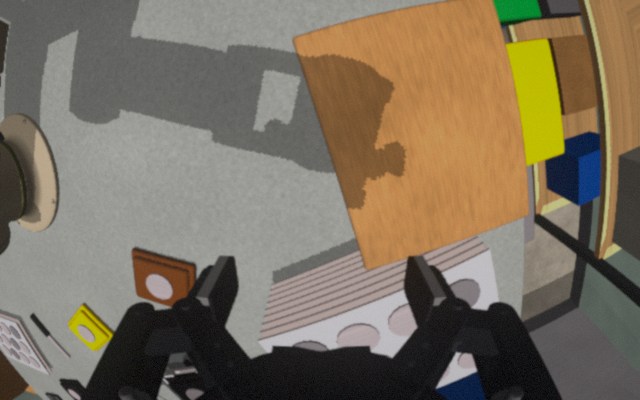

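```bash
python3 - <<'E'
import cv2
a=cv2.imread("pics/side0.png")[120:270,250:390]; b=cv2.imread("pics/top0.png")[130:240,230:370]
cv2.imwrite("pics/s0c.png",cv2.resize(a,None,fx=4,fy=4,interpolation=cv2.INTER_CUBIC))
cv2.imwrite("pics/t0c.png",cv2.resize(b,None,fx=5,fy=5,interpolation=cv2.INTER_CUBIC))
E
```

```text
(no output)
```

View pics/s0c.png

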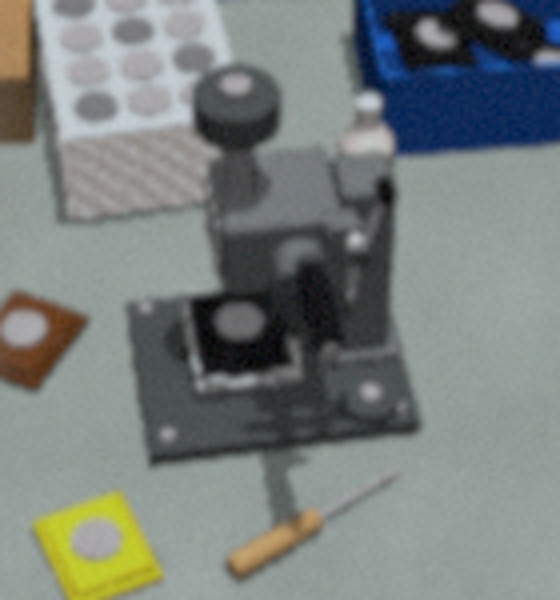

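View pics/t0c.png

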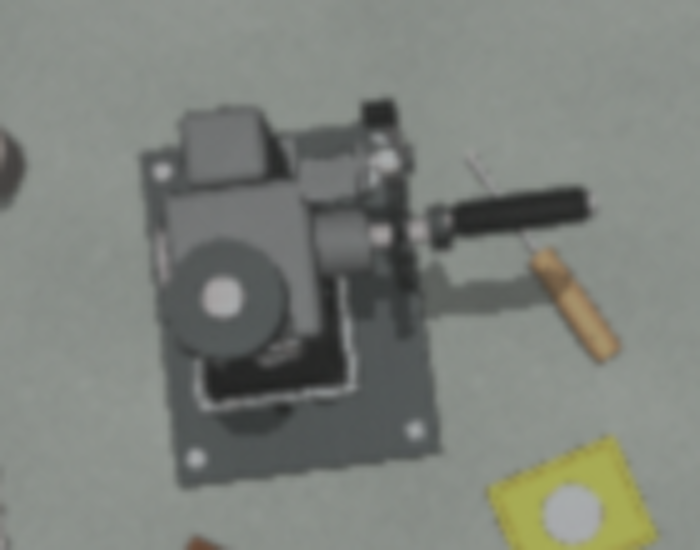

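```bash
cat > h.py <<'E'
from bench import *
import numpy as np, cv2
C={n:get_calibration(n) for n in ("side","top")}
def ray(n,u,v,c=None):
    c=c or C[n]; K,R,t=c["K"],c["R"],c["t"]
    if n=="wrist":
        d=np.array([u-K[0,2],v-K[1,2]])/K[0,0]; r=np.hypot(*d)
        p=np.array([*(d/r*np.sin(r)),np.cos(r)])
    else: p=np.linalg.inv(K)@[u,v,1]
    d=R.T@p; return -R.T@t, d/np.linalg.norm(d)
def plane(n,u,v,z,c=None):
    o,d=ray(n,u,v,c); return o+d*(z-o[2])/d[2]
def tri(*rs):
    A=0;b=0
    for o,d in rs:
        P=np.eye(3)-np.outer(d,d);A=A+P;b=b+P@o
    x=np.linalg.solve(A,b)
    return x,[np.linalg.norm((np.eye(3)-np.outer(d,d))@(x-o)) for o,d in rs]
def proj(n,X,c=None):
    c=c or C[n]; p=c["R"]@X+c["t"]
    if n=="wrist":
        q=np.hypot(p[0],p[1]); th=np.arctan2(q,p[2]); return c["K"][:2,2]+c["K"][0,0]*th*p[:2]/q
    q=c["K"]@p; return q[:2]/q[2]
E
python3 - <<'E'
from h import *
np.set_printoptions(precision=1,suppress=True)
T=lambda x,y:(x/5+230-.4,y/5+130-.4)
S=lambda x,y:(x/4+250-.4,y/4+120-.4)
print("knob",tri(ray("top",*T(380,112)),ray("side",*S(386,190))), plane("top",*T(380,112),330),plane("side",*S(386,190),330))
print("grip near end",tri(ray("top",*T(590,203)),ray("side",*S(335,340))))
print("grip far end",tri(ray("top",*T(452,219)),ray("side",*S(308,268))))
for p in [(163,172),(196,458),(415,430)]: print("screw",plane("top",*T(*p),22))
for p in [(146,306),(168,434),(370,390)]: print("s",plane("side",*S(*p),22))
E
```

```text
knob (array([613. ,  87.2, 330.2]), [np.float64(0.08679883701039419), np.float64(0.08679883701015638)]) [612.9  87.2 330. ] [613.1  87.4 330. ]
grip near end (array([554.9, -53.3, 292.2]), [np.float64(2.8361487734778916), np.float64(2.836148773477912)])
grip far end (array([543.4,  41.5, 284.3]), [np.float64(1.3079890750129115), np.float64(1.307989075012992)])
screw [621.8 277.   22. ]
screw [393.  254.6  22. ]
screw [410.4  80.9  22. ]
s [392.7 257.8  22. ]
s [411.1  82.6  22. ]
s [613.4 127.7  22. ]
```

Call:
carry_out --rows '[[[0,0,-0.5,0.0925,0],[0,0,-0.5,0.0925,0],[0,0,-0.5,0.0925,0],[0,0,-0.5,0.0925,0],[0,0,-0.5,0.0925,0],[0,0,-0.5,0.0925,0],[0,0,-0.5,0.0925,0],[0,0,-0.5,0.0925,0],[-0.8,0.53,0,0,0],[-0.8,0.53,0,0,0],[-0.8,0.53,0,0,0],[-0.8,0.53,0,0,0],[-0.8,0.53,0,0,0],[-0.8,0.53,0,0,0],[-0.8,0.53,0,0,0],[-0.8,0.53,0,0,0],[0,0,0,0,0],[0,0,0,0,0]]]'

```text
clock: 1.95
tool_pos: [410.3, 226.0, 431.0]
eef_rot: [-0.0, 0.672, 0.741, -0.0]
contact_force: [-0.2, -0.9, 0.4]
opening: 43.0
```

```bash
python3 - <<'E'
from h import *
import pickle
s=state();print(s['clock'],s['tool_pos'],s['eef_rot'],s['joint_positions'],s['contact_force'],s['opening'])
c=get_calibration("wrist");im=read_camera("wrist");pickle.dump(c,open("w1.pkl","wb"));cv2.imwrite("pics/w1.png",im)
print(-c["R"].T@c["t"])
E
```

```text
1.95 [410.316917   226.03168896 430.9735933 ] [-3.52272606e-04  6.71840468e-01  7.40695717e-01 -3.41196575e-04] [2.49859911e-01 1.66916417e-01 1.03960660e+00 2.26214271e-04
 1.93602744e+00 1.52526054e-01] [-0.15871367 -0.90128155  0.37288727] 42.98532512239876
[401.51651631 309.81852636 573.52600096]
```

View pics/w1.png

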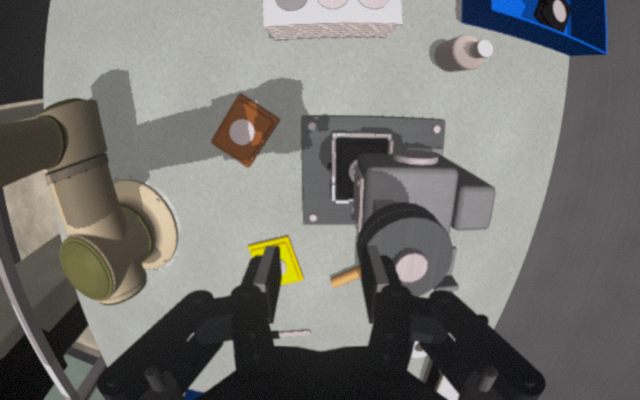

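```bash
python3 - <<'E'
from h import *
np.set_printoptions(precision=1,suppress=True)
T=lambda x,y:(x/5+230-.4,y/5+130-.4)
S=lambda x,y:(x/4+250-.4,y/4+120-.4)
import pickle;c=pickle.load(open("w1.pkl","rb"))
print("ramtop",tri(ray("top",*T(223,297)),ray("side",*S(237,83)),ray("wrist",411,265,c)))
for p in [(311,126),(436,129),(312,218)]: print(plane("wrist",*p,22,c))
for z in (200,206): print("shaft",plane("top",*T(380,235),z),plane("top",*T(418,231),z))
E
```

```text
ramtop (array([486.9, 190.3, 370.8]), [np.float64(0.2455050351477366), np.float64(1.8667022443204289), np.float64(2.0339445878899105)])
[390.  250.2  22. ]
[620.6 273.2  22. ]
[407.6  74.6  22. ]
shaft [545.1  95.8 200. ] [547.2  68.2 200. ]
shaft [544.4  95.5 206. ] [546.5  68.  206. ]
```

Call:
carry_out --rows '[[[-0.96,0.17,0,0,0],[-0.96,0.17,0,0,0],[-0.96,0.17,0,0,0],[0,0,0,0,0]]]'

```text
clock: 2.4
tool_pos: [450.3, 83.1, 430.8]
eef_rot: [-0.0, 0.672, 0.74, -0.001]
contact_force: [0.2, 0.8, -0.1]
opening: 42.9
```

```bash
python3 - <<'E'
from h import *
import pickle
s=state();print(s['clock'],s['tool_pos'])
c=get_calibration("wrist");im=read_camera("wrist");pickle.dump(c,open("w2.pkl","wb"));cv2.imwrite("pics/w2.png",im)
print(-c["R"].T@c["t"])
cv2.imwrite("pics/w2c.png",cv2.resize(im[150:350,360:600],None,fx=3,fy=3,interpolation=cv2.INTER_CUBIC))
E
```

```text
2.4 [450.34860557  83.05743018 430.82404103]
[441.66644053 166.96804426 573.30691827]
```

View pics/w2.png

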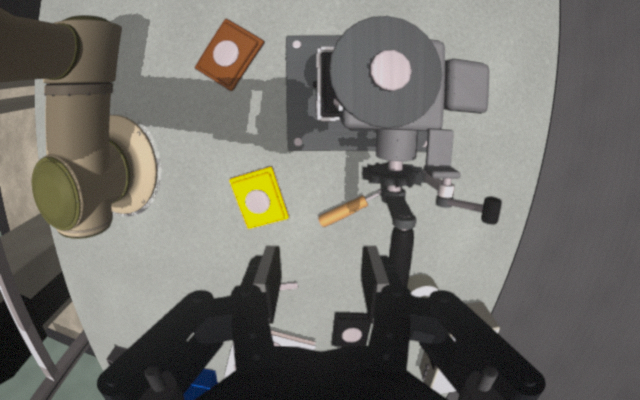

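View pics/w2c.png

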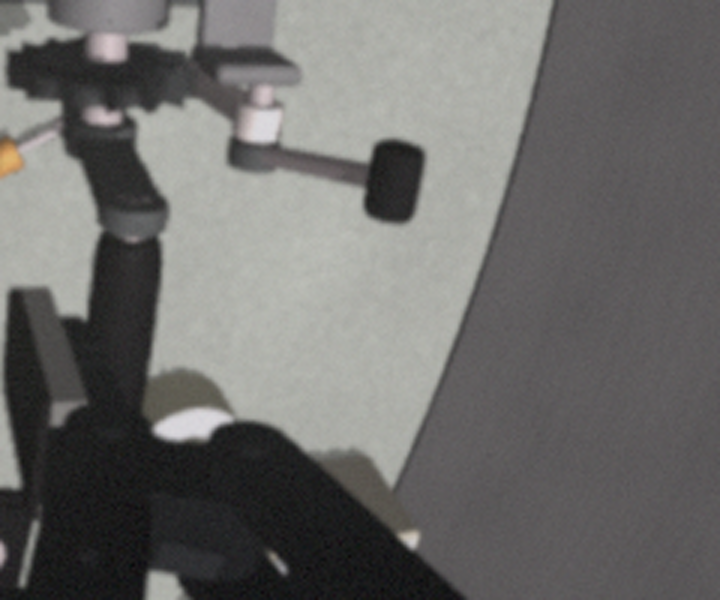

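```bash
python3 - <<'E'
from h import *
np.set_printoptions(precision=1,suppress=True)
T=lambda x,y:(x/5+230-.4,y/5+130-.4)
S=lambda x,y:(x/4+250-.4,y/4+120-.4)
import pickle;c=pickle.load(open("w2.pkl","rb"));W=lambda x,y:(x/3+360-.3,y/3+150-.3)
print("knob",tri(ray("top",*T(380,112)),ray("side",*S(386,190)),ray("wrist",*W(395,181),c)),plane("wrist",*W(395,181),330,c))
print("shaft", plane("wrist",*W(106,46),204,c),plane("wrist",*W(100,114),204,c))
for z in (270,280): print("grip inner end",plane("wrist",*W(130,234),z,c),"axis pts",plane("wrist",*W(125,320),z,c))
print("pin", plane("wrist",*W(259,122),270,c), plane("wrist",*W(253,155),266,c))
for z in (270,275,280):print("grip top: inner,outer,mid", plane("top",*T(452,219),z),plane("top",*T(590,203),z),plane("top",*T(521,211),z))
E
```

```text
knob (array([612.3,  86.2, 330.7]), [np.float64(1.0499980913349138), np.float64(0.716950985456769), np.float64(1.614592533257678)]) [611.4  85.  330. ]
shaft [542.2  89.7 204. ] [544.4  60.2 204. ]
grip inner end [545.8  34.7 270. ] axis pts [551.5  -1.6 270. ]
grip inner end [542.4  39.1 280. ] axis pts [547.8   4.  280. ]
pin [586.9  82.4 270. ] [589.4  68.4 266. ]
grip top: inner,outer,mid [546.5  41.9 270. ] [554.9 -54.2 270. ] [550.7  -6.2 270. ]
grip top: inner,outer,mid [545.9  41.8 275. ] [554.3 -54.  275. ] [550.1  -6.1 275. ]
grip top: inner,outer,mid [545.3  41.7 280. ] [553.6 -53.9 280. ] [549.4  -6.1 280. ]
```

Call:
carry_out --rows '[[[-0.065,0.806,0,0,0],[-0.065,0.806,0,0,0],[-0.065,0.806,0,0,0],[-0.065,0.806,0,0,0],[0,0,0.4,0,0],[0,0,0.5,0,0],[0,0,0.5,0,0],[0,0,0.3,0,0],[0,0,0,0,0]]]'

```text
clock: 3.35
tool_pos: [610.2, 91.8, 344.6]
eef_rot: [-0.002, 0.67, 0.743, -0.001]
contact_force: [-0.1, 0.5, 0.3]
opening: 43.0
```

```bash
cat > look.py <<'E'
import sys
from h import *
import pickle
np.set_printoptions(precision=2,suppress=True)
n=sys.argv[1]
s=state();print(s['clock'],s['tool_pos'],s['contact_force'],s['opening'])
c=get_calibration("wrist")
if 'w' in sys.argv[2]:
    im=read_camera("wrist");pickle.dump(c,open(n+".pkl","wb"));cv2.imwrite(f"pics/{n}w.png",im)
if 's' in sys.argv[2]:
    im=read_camera("side");cv2.imwrite(f"pics/{n}s_full.png",im);cv2.imwrite(f"pics/{n}s.png",cv2.resize(im[120:270,250:390],None,fx=4,fy=4,interpolation=cv2.INTER_CUBIC))
if 't' in sys.argv[2]:
    im=read_camera("top");cv2.imwrite(f"pics/{n}t.png",cv2.resize(im[130:240,230:370],None,fx=5,fy=5,interpolation=cv2.INTER_CUBIC))
E
python3 look.py a ws
```

```text
3.35 [610.21  91.79 344.59] [-0.09  0.51  0.28] 42.987471676001675
```

View pics/aw.png

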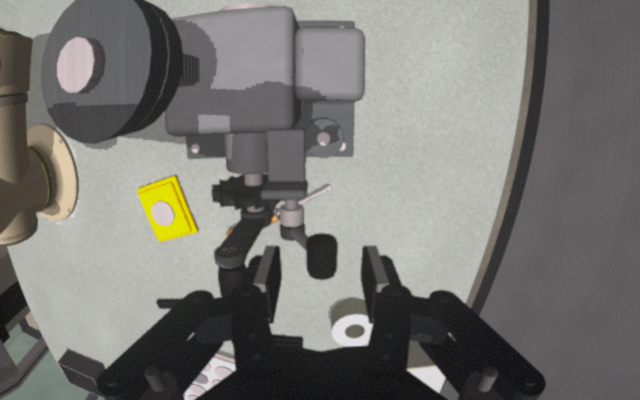

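View pics/as.png

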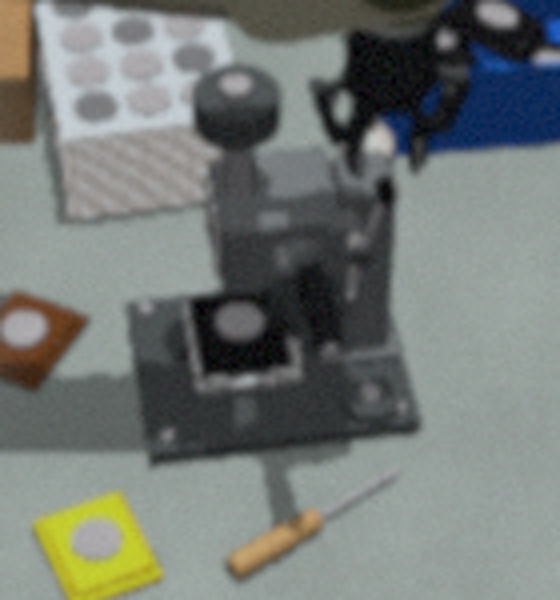

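```bash
python3 - <<'E'
from h import *
import pickle
np.set_printoptions(precision=1,suppress=True)
c=pickle.load(open("a.pkl","rb")); c2=pickle.load(open("w2.pkl","rb"))
print(plane("wrist",321,256,330,c),plane("wrist",321,240,339,c),plane("wrist",321,240,330,c))
print(tri(ray("wrist",321,256,c),ray("wrist",491.4,210,c2)))
print(proj("wrist",np.array([610.2,91.8,345+19]),c),proj("wrist",np.array([612,86,330]),c))
s=state();print(s['tool_pos'],s['dq'],s['joint_positions'])
E
```

```text
[610.5  85.  330. ] [608.9 100.  339. ] [609.4  95.5 330. ]
(array([610.4,  85.6, 331.3]), [np.float64(0.1239347285722282), np.float64(0.12393472857221936)])
[321.8 279.1] [323.8 254.7]
[611.   90.9 347.3] [-0. -0. -0. -0.  0. -0.] [-0.   0.5  0.8  0.   1.8 -0.1]
```

Call:
carry_out --rows '[[[-0.11,0,0.1,0,0],[0,0,0.34,0,0],[0,0,0.34,0,0],[0,0,0,0,0.4],[0,0,0,0,0.4]]]'

```text
clock: 3.95
tool_pos: [612.0, 83.4, 308.3]
eef_rot: [0.0, 0.671, 0.741, 0.0]
contact_force: [-0.3, 0.4, 0.6]
opening: 25.7
```

```bash
python3 look.py b w
```

```text
3.95 [612.05  83.45 308.26] [-0.33  0.44  0.57] 25.697340458367698
```

View pics/bw.png

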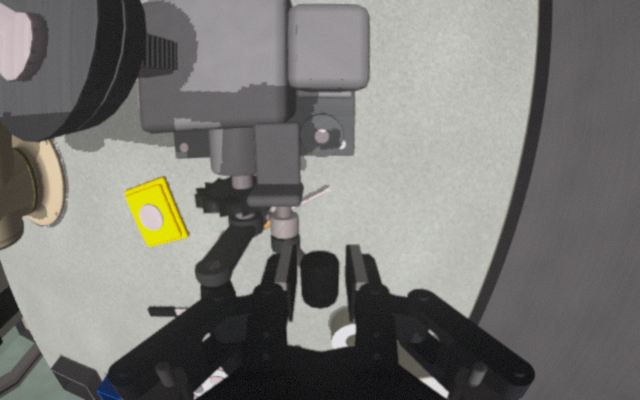

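Call:
carry_out --rows '[[[0,-0.08,0,0,0.4],[0,-0.08,0,0,0.4],[0,-0.1,0,0,0.4],[0,-0.1,0,0,0.4],[0,-0.1,0,0,0.4],[0,-0.1,0,0,0.4],[0,-0.1,0,0,0.4],[0,-0.1,0,0,0.4],[0,-0.1,0,0,0.4],[0,-0.1,0,0,0.4],[0,-0.04,0,0,0.4],[0,0,0,0,0.4]]]'

```text
clock: 5.2
tool_pos: [563.1, 78.5, 307.5]
eef_rot: [0.001, 0.671, 0.741, 0.001]
contact_force: [8.3, 1.2, -1.6]
opening: 25.6
```

```bash
python3 look.py c w
```

```text
5.2 [563.06  78.53 307.48] [ 8.28  1.2  -1.6 ] 25.639554965720084
```

View pics/cw.png

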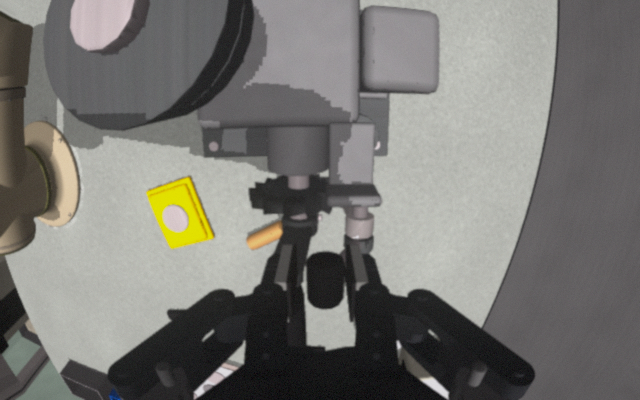

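Call:
carry_out --rows '[[[0,0.06,0,0,0.4],[0,0,-0.4,0,0.3],[0,0,-0.5,0,0.3],[0,0,-0.5,0,0.3],[0,0,-0.4,0,-0.4],[-0.43,-0.12,0,0,-0.4],[-0.44,-0.12,0,0,-0.4],[-0.44,-0.12,0,0,-0.4],[-0.44,-0.12,0,0,-0.4],[0,0,0.5,0,-0.4],[0,0,0,0,-0.4]]]'

```text
clock: 6.35
tool_pos: [548.6, -10.9, 369.6]
eef_rot: [-0.003, 0.671, 0.741, -0.002]
contact_force: [1.8, -0.5, -0.4]
opening: 60.0
```

```bash
python3 look.py d ws
```

```text
6.35 [548.62 -10.91 369.61] [ 1.82 -0.49 -0.43] 60.048438483335374
```

View pics/dw.png

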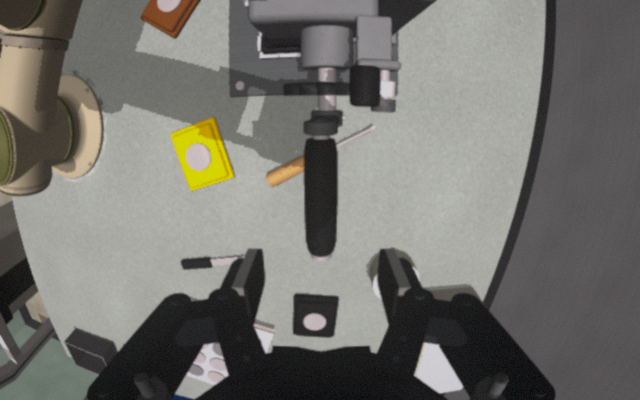

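View pics/ds.png

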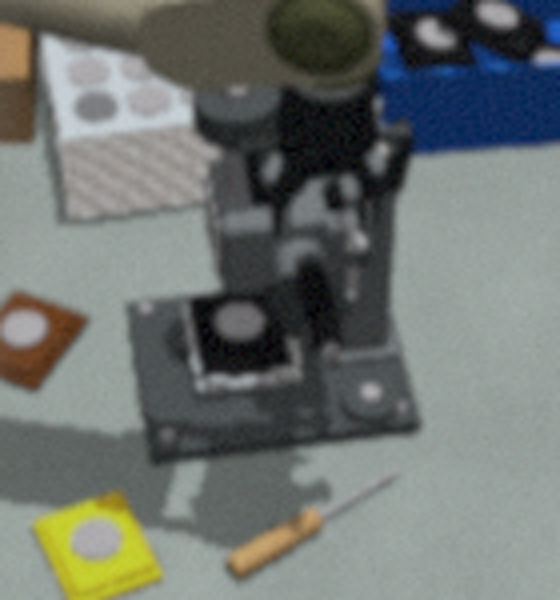

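```bash
python3 - <<'E'
from h import *
import pickle
np.set_printoptions(precision=1,suppress=True)
c=pickle.load(open("d.pkl","rb"));s=state();print(s['tool_pos'])
for z in (275,280,284):print(plane("wrist",321,139,z,c),plane("wrist",321,196,z,c),plane("wrist",320,253,z,c))
print("shaft",plane("wrist",326,72,200,c),plane("wrist",326,95,200,c))
print("knob",plane("wrist",363.5,86,331,c))
for z in (275,280):print(proj("wrist",np.array([550,-6,z]),c))
E
```

```text
[549.5 -10.4 372.5]
[542.8  38.  275. ] [547.4  -8.1 275. ] [551.8 -60.7 275. ]
[542.8  38.7 280. ] [547.3  -6.4 280. ] [551.5 -57.9 280. ]
[542.8  39.3 284. ] [547.2  -5.1 284. ] [551.4 -55.6 284. ]
shaft [541.7  95.2 200. ] [544.1  72.  200. ]
knob [563.6  80.1 331. ]
[324.4 193.8]
[324.5 195.8]
```

Call:
carry_out --rows '[[[0,0,0.5,0,-0.4],[0,0,0.6,0,-0.4],[0,0,0.6,0,-0.4],[0,-0.01,0.4,0,-0.4],[0,0,0.13,0,-0.4],[0,0,0,0,-0.4]]]'

```text
clock: 7.05
tool_pos: [549.6, -10.4, 261.3]
eef_rot: [-0.0, 0.671, 0.742, -0.0]
contact_force: [-0.8, -1.1, 0.2]
opening: 59.6
```

```bash
python3 look.py e w
```

```text
7.05 [549.61 -10.37 261.28] [-0.8  -1.07  0.23] 59.55182828706623
```

View pics/ew.png

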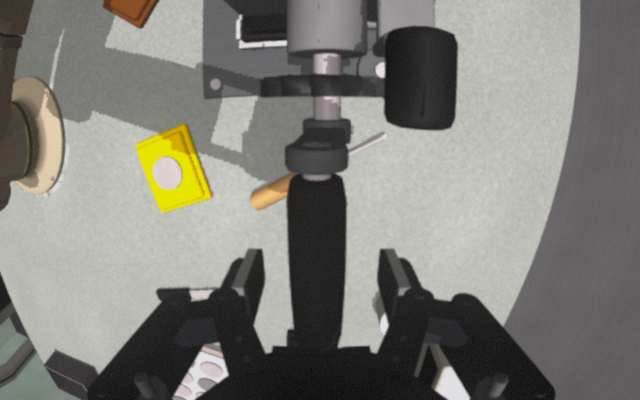

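Call:
carry_out --rows '[[[0,0,0,0,0.1],[0,0,0,0,0.3],[0,0,0,0,1],[0,0,0,0,1],[0,0,0,0,1]]]'

```text
clock: 7.6
tool_pos: [549.4, -11.0, 261.5]
eef_rot: [0.001, 0.671, 0.741, -0.0]
contact_force: [-3.9, -2.7, 5.9]
opening: 25.1
```

```bash
python3 look.py f w
```

```text
7.6 [549.38 -10.96 261.54] [-3.93 -2.65  5.85] 25.053889705775397
```

Call:
carry_out --rows '[[[0,0.02,0,0,1],[0,0.03,0,0,1],[0,0.03,0,0,1],[0,0.03,0,0,1],[0,0,0,0,1]]]'

```text
clock: 8.15
tool_pos: [554.5, -10.4, 261.6]
eef_rot: [0.0, 0.671, 0.741, -0.0]
contact_force: [-7.5, -2.2, 7.4]
opening: 24.5
```

```bash
python3 look.py g ws
```

```text
8.15 [554.54 -10.44 261.59] [-7.49 -2.17  7.36] 24.494256652522864
```

View pics/gw.png

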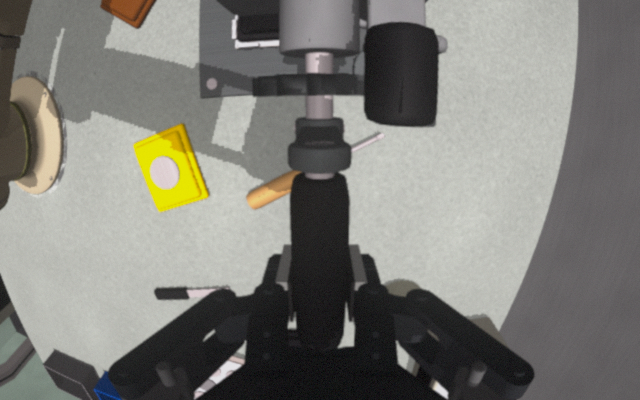

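View pics/gs.png

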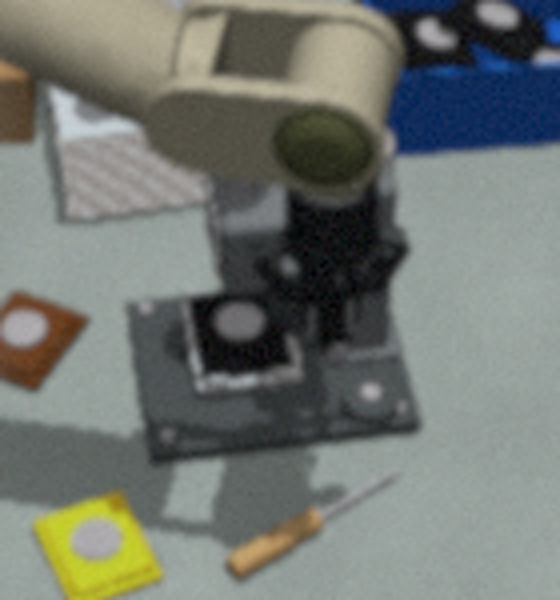

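Call:
carry_out --rows '[[[0,0.03,-0.02,0,1],[0,0.03,-0.01,0,1],[0,0,0,0,1]]]'

```text
clock: 8.55
tool_pos: [557.0, -9.9, 262.0]
eef_rot: [-0.001, 0.671, 0.741, -0.001]
contact_force: [-6.4, -1.8, 0.9]
opening: 24.9
```

```bash
python3 look.py h t
```

```text
8.55 [557.02  -9.9  262.  ] [-6.36 -1.8   0.86] 24.941037595795954
```

View pics/ht.png

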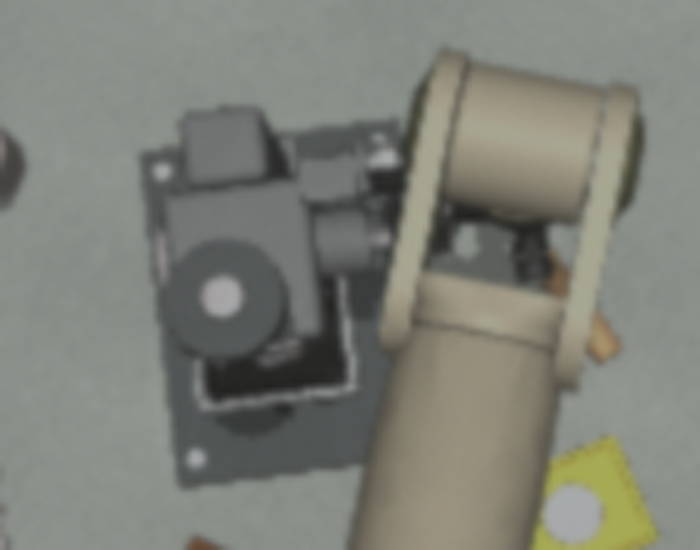

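```bash
cat > arc.py <<'E'
import sys,numpy as np
p0,st,n=map(float,sys.argv[1:4]);p=p0+st*np.arange(int(n)+1)
y=np.round(-80*np.sin(p)/50,3);z=np.round(-80*np.cos(p)/50,3)
for a,b in zip(np.diff(y),np.diff(z)): print(f"[{'0'}, {a:.3f}, {b:.3f}, 0, 1], ",end="")
print(p[-1])
E
python3 arc.py -0.04 0.02 20;python3 - <<'E'
import cv2
a=cv2.imread("pics/side0.png")[150:225,275:365]
cv2.imwrite("pics/s0d.png",cv2.resize(a,None,fx=8,fy=8,interpolation=cv2.INTER_CUBIC))
E
```

```text
[0, -0.032, -0.001, 0, 1], [0, -0.032, 0.000, 0, 1], [0, -0.032, 0.000, 0, 1], [0, -0.032, 0.001, 0, 1], [0, -0.032, 0.002, 0, 1], [0, -0.032, 0.002, 0, 1], [0, -0.032, 0.003, 0, 1], [0, -0.032, 0.004, 0, 1], [0, -0.031, 0.004, 0, 1], [0, -0.032, 0.004, 0, 1], [0, -0.031, 0.006, 0, 1], [0, -0.032, 0.006, 0, 1], [0, -0.031, 0.007, 0, 1], [0, -0.031, 0.007, 0, 1], [0, -0.031, 0.008, 0, 1], [0, -0.031, 0.008, 0, 1], [0, -0.031, 0.009, 0, 1], [0, -0.030, 0.010, 0, 1], [0, -0.031, 0.011, 0, 1], [0, -0.030, 0.011, 0, 1], 0.36000000000000004
```

View pics/s0d.png

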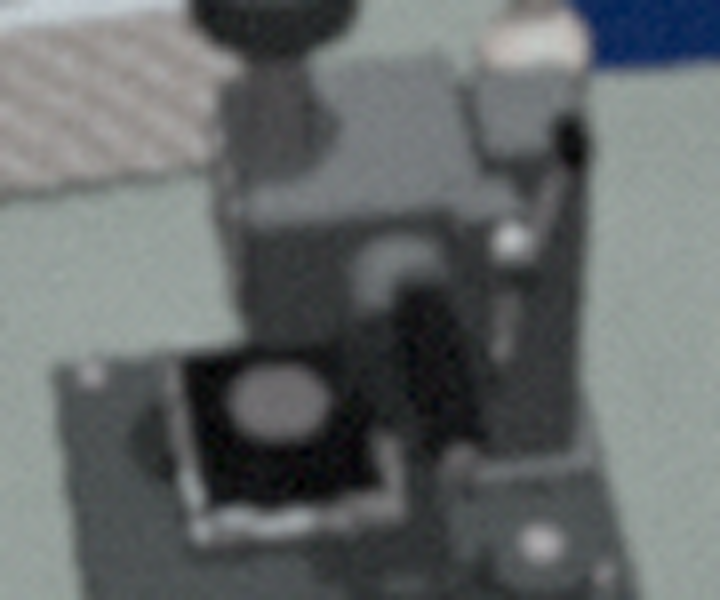

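Call:
carry_out --rows '[[[0,-0.02,0,0,1],[0,-0.03,0,0,1],[0,-0.032,0,0,1],[0,-0.032,0.001,0,1],[0,-0.032,0.002,0,1],[0,-0.032,0.002,0,1]]]'

```text
clock: 9.2
tool_pos: [548.0, -10.9, 261.8]
eef_rot: [-0.001, 0.671, 0.741, -0.001]
contact_force: [-6.3, -2.3, 1.5]
opening: 24.7
```

```bash
python3 look.py i w
```

```text
9.2 [548.05 -10.86 261.84] [-6.33 -2.34  1.48] 24.683925806114452
```

View pics/iw.png

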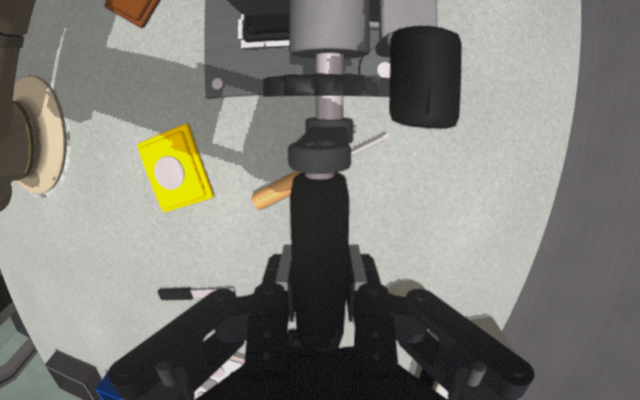

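Call:
carry_out --rows '[[[0,-0.032,0.003,0,1],[0,-0.032,0.004,0,1],[0,-0.031,0.004,0,1]]]'

```text
clock: 9.55
tool_pos: [543.3, -11.4, 261.3]
eef_rot: [-0.001, 0.671, 0.741, -0.001]
contact_force: [-5.6, -2.1, 1.9]
opening: 24.7
```

```bash
python3 look.py j 0; python3 arc.py 0.14 0.02 20
```

```text
9.55 [543.29 -11.36 261.3 ] [-5.62 -2.1   1.86] 24.73511327935811
[0, -0.032, 0.004, 0, 1], [0, -0.031, 0.006, 0, 1], [0, -0.032, 0.006, 0, 1], [0, -0.031, 0.007, 0, 1], [0, -0.031, 0.007, 0, 1], [0, -0.031, 0.008, 0, 1], [0, -0.031, 0.008, 0, 1], [0, -0.031, 0.009, 0, 1], [0, -0.030, 0.010, 0, 1], [0, -0.031, 0.011, 0, 1], [0, -0.030, 0.011, 0, 1], [0, -0.029, 0.011, 0, 1], [0, -0.030, 0.012, 0, 1], [0, -0.029, 0.013, 0, 1], [0, -0.030, 0.013, 0, 1], [0, -0.028, 0.014, 0, 1], [0, -0.029, 0.015, 0, 1], [0, -0.028, 0.015, 0, 1], [0, -0.028, 0.015, 0, 1], [0, -0.028, 0.017, 0, 1], 0.54
```

Call:
carry_out --rows '[[[0,-0.032,0.004,0,1],[0,-0.031,0.006,0,1],[0,-0.032,0.006,0,1],[0,-0.031,0.007,0,1],[0,-0.031,0.007,0,1],[0,-0.031,0.008,0,1],[0,-0.031,0.008,0,1],[0,-0.031,0.009,0,1],[0,-0.03,0.01,0,1],[0,-0.031,0.011,0,1]]]'

```text
clock: 10.55
tool_pos: [527.6, -13.0, 257.5]
eef_rot: [-0.001, 0.671, 0.741, -0.001]
contact_force: [-7.5, -2.4, 2.9]
opening: 24.7
```

```bash
python3 look.py k ws
```

```text
10.55 [527.62 -13.02 257.49] [-7.46 -2.39  2.88] 24.735859259648013
```

View pics/kw.png

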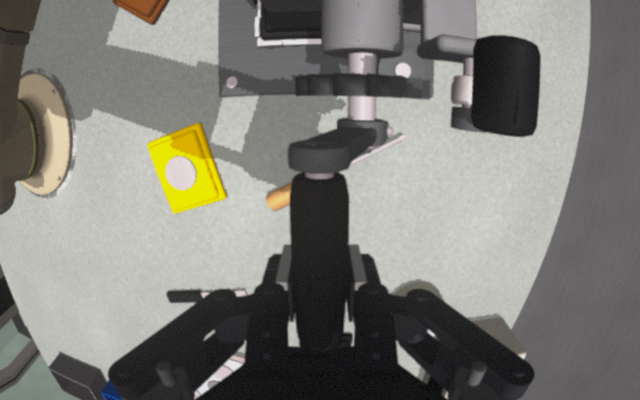

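View pics/ks.png

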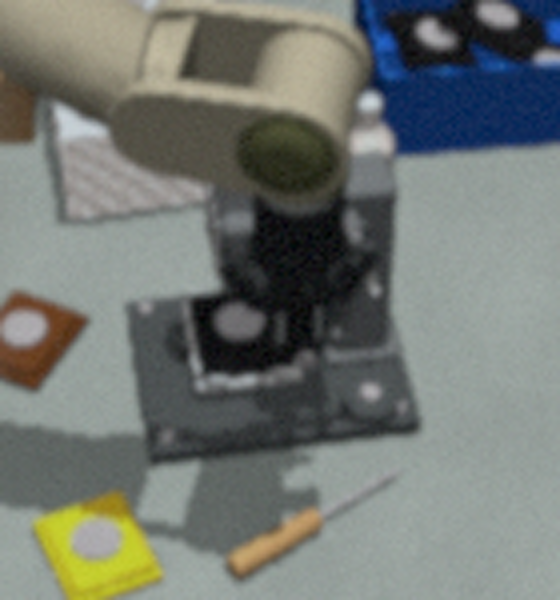

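```bash
python3 arc.py 0.34 0.022 20; python3 - <<'E'
from h import *
o,d=ray("side",309.9,200.3)
# closest z on ram vertical line
for y in (190.3,):
    s=(y-o[1])/d[1]; print(o+d*s)
E
```

```text
[0, -0.033, 0.012, 0, 1], [0, -0.032, 0.013, 0, 1], [0, -0.033, 0.013, 0, 1], [0, -0.032, 0.014, 0, 1], [0, -0.032, 0.015, 0, 1], [0, -0.031, 0.016, 0, 1], [0, -0.032, 0.016, 0, 1], [0, -0.030, 0.017, 0, 1], [0, -0.031, 0.018, 0, 1], [0, -0.030, 0.018, 0, 1], [0, -0.030, 0.019, 0, 1], [0, -0.029, 0.020, 0, 1], [0, -0.028, 0.020, 0, 1], [0, -0.029, 0.021, 0, 1], [0, -0.028, 0.022, 0, 1], [0, -0.027, 0.022, 0, 1], [0, -0.027, 0.023, 0, 1], [0, -0.026, 0.023, 0, 1], [0, -0.026, 0.024, 0, 1], [0, -0.025, 0.025, 0, 1], 0.78
[488.6049281  190.3         61.51821207]
```

Call:
carry_out --rows '[[[0,-0.033,0.004,0,1],[0,-0.032,0.007,0,1],[0,-0.033,0.013,0,1],[0,-0.032,0.014,0,1],[0,-0.032,0.015,0,1],[0,-0.031,0.016,0,1],[0,-0.032,0.016,0,1],[0,-0.03,0.017,0,1],[0,-0.031,0.018,0,1],[0,-0.03,0.018,0,1],[0,-0.03,0.019,0,1],[0,-0.029,0.02,0,1],[0,-0.028,0.02,0,1],[0,-0.029,0.021,0,1],[0,-0.028,0.022,0,1],[0,-0.027,0.022,0,1],[0,-0.027,0.023,0,1],[0,-0.026,0.023,0,1],[0,-0.026,0.024,0,1],[0,-0.025,0.025,0,1]]]'

```text
clock: 12.65
tool_pos: [497.7, -15.9, 238.9]
eef_rot: [-0.002, 0.671, 0.741, -0.002]
contact_force: [-8.3, -3.5, -1.4]
opening: 24.8
```

```bash
python3 look.py l ws
```

```text
12.65 [497.67 -15.94 238.86] [-8.27 -3.46 -1.41] 24.798798399902605
```

View pics/lw.png

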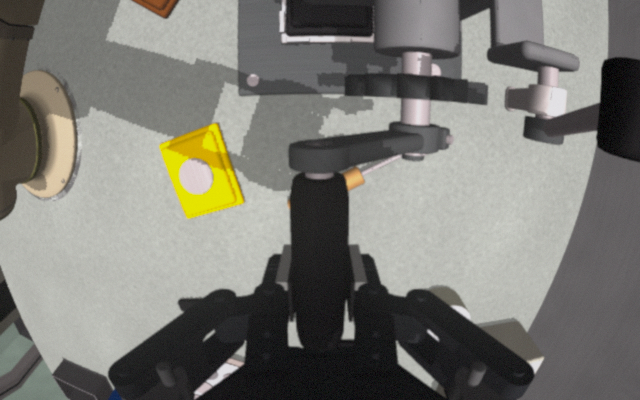

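View pics/ls.png

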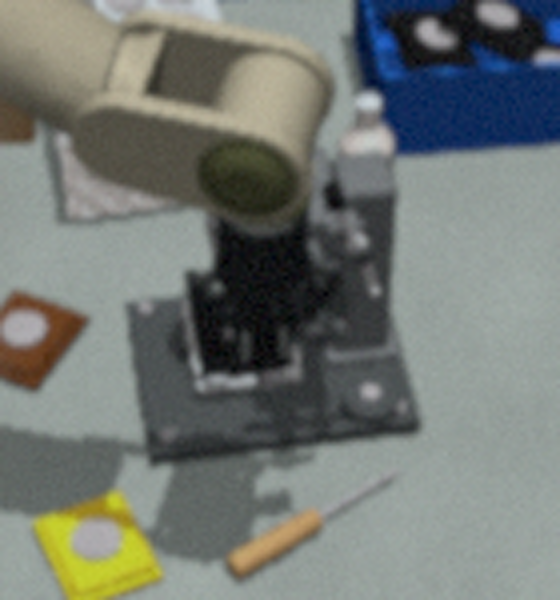

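```bash
python3 arc.py 0.78 0.022 20
```

```text
[0, -0.025, 0.025, 0, 1], [0, -0.024, 0.025, 0, 1], [0, -0.024, 0.026, 0, 1], [0, -0.023, 0.027, 0, 1], [0, -0.022, 0.027, 0, 1], [0, -0.022, 0.028, 0, 1], [0, -0.021, 0.028, 0, 1], [0, -0.021, 0.028, 0, 1], [0, -0.020, 0.029, 0, 1], [0, -0.019, 0.030, 0, 1], [0, -0.019, 0.029, 0, 1], [0, -0.018, 0.031, 0, 1], [0, -0.017, 0.030, 0, 1], [0, -0.017, 0.031, 0, 1], [0, -0.016, 0.032, 0, 1], [0, -0.015, 0.031, 0, 1], [0, -0.015, 0.032, 0, 1], [0, -0.014, 0.033, 0, 1], [0, -0.013, 0.032, 0, 1], [0, -0.013, 0.033, 0, 1], 1.22
```

Call:
carry_out --rows '[[[0,-0.03,0.02,0,1],[0,-0.029,0.02,0,1],[0,-0.026,0.024,0,1],[0,-0.023,0.027,0,1],[0,-0.022,0.027,0,1],[0,-0.022,0.028,0,1],[0,-0.021,0.028,0,1],[0,-0.021,0.028,0,1],[0,-0.02,0.029,0,1],[0,-0.019,0.03,0,1],[0,-0.019,0.029,0,1],[0,-0.018,0.031,0,1],[0,-0.017,0.03,0,1],[0,-0.017,0.031,0,1],[0,-0.016,0.032,0,1],[0,-0.015,0.031,0,1],[0,-0.015,0.032,0,1],[0,-0.014,0.033,0,1]]]'

```text
clock: 14.55
tool_pos: [480.0, -17.6, 213.0]
eef_rot: [-0.002, 0.671, 0.741, -0.001]
contact_force: [-4.9, -3.3, -5.6]
opening: 25.0
```

```bash
python3 look.py m ws; cat > f.py <<'E'
from h import *
s=state();p=s['tool_pos'];F=s['contact_force'];a=.0993
x=(p[0]-554)*np.cos(a)+(p[1]+10.4)*np.sin(a);z=p[2]-182.5
ph=np.arctan2(-x,z);fx=F[0]*np.cos(a)+F[1]*np.sin(a)
print("phi %.3f r %.1f  load %.1f outward %.1f t %.2f open %.1f"%(ph,np.hypot(x,z),-fx*np.cos(ph)-F[2]*np.sin(ph),-fx*np.sin(ph)+F[2]*np.cos(ph),s['clock'],s['opening']),p,F)
E
python3 f.py;python3 - <<'E'
import cv2
a=cv2.imread("pics/ms_full.png")[150:225,275:365]
cv2.imwrite("pics/md.png",cv2.resize(a,None,fx=8,fy=8,interpolation=cv2.INTER_CUBIC))
E
```

```text
14.55 [480.   -17.58 212.97] [-4.86 -3.33 -5.57] 24.973059174242195
phi 1.185 r 80.4  load 7.6 outward 1.0 t 14.65 open 24.7 [479.87497224 -17.57752961 212.78406261] [-3.58803842 -2.37404069 -6.71050232]
```

View pics/mw.png

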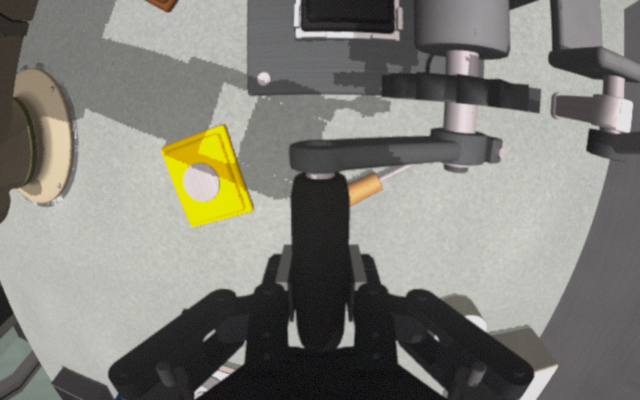

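View pics/md.png

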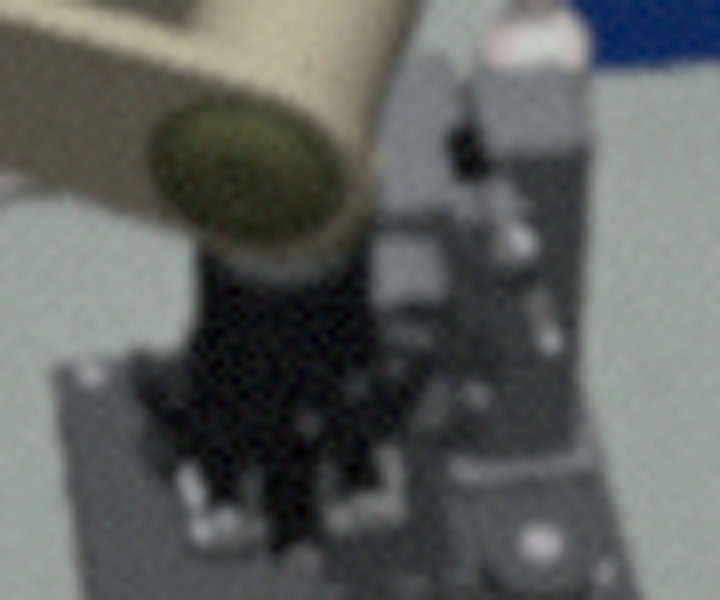

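```bash
python3 - <<'E'
from h import *
import pickle
np.set_printoptions(precision=0,suppress=True)
for n in("w1","w2"):
    c=pickle.load(open(n+".pkl","rb"))
    for z in (62,107,145,170,200): print(n,z,proj("wrist",np.array([487.5,190,z]),c))
for z in (62,107,145,170,200): print("top",(proj("top",np.array([487.5,190,z]))-[230,130])*5)
a=cv2.imread("pics/w1.png")[100:240,290:460]
cv2.imwrite("pics/w1d.png",cv2.resize(a,None,fx=4,fy=4,interpolation=cv2.INTER_CUBIC))
E
```

```text
w1 62 [364. 169.]
w1 107 [368. 176.]
w1 145 [371. 183.]
w1 170 [374. 188.]
w1 200 [378. 195.]
w2 62 [350.  82.]
w2 107 [353.  81.]
w2 145 [356.  80.]
w2 170 [358.  79.]
w2 200 [361.  78.]
top [268. 331.]
top [262. 326.]
top [257. 322.]
top [254. 319.]
top [249. 316.]
```

View pics/w1d.png

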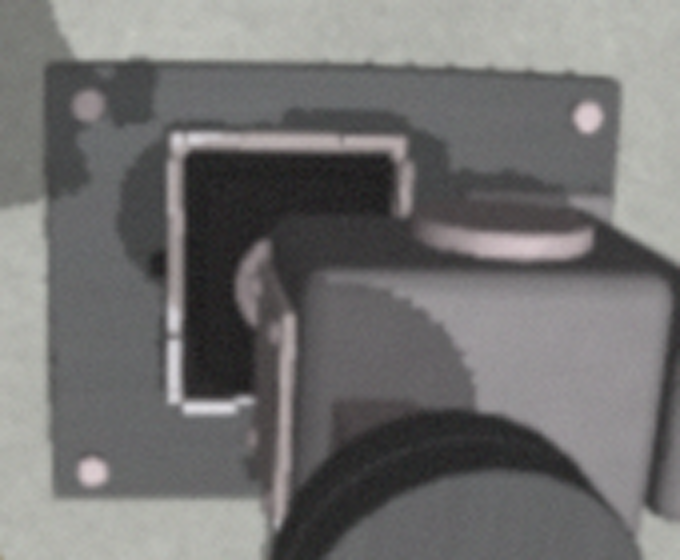

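Call:
carry_out --rows '[[[0,-0.009,0.024,0,1],[0,-0.009,0.024,0,1],[0,-0.008,0.024,0,1],[0,-0.008,0.024,0,1],[0,-0.008,0.025,0,1]]]'

```text
clock: 15.15
tool_pos: [477.8, -17.8, 206.9]
eef_rot: [-0.002, 0.671, 0.741, -0.002]
contact_force: [-4.7, -2.7, -5.8]
opening: 24.6
```

```bash
python3 f.py
```

```text
phi 1.263 r 80.3  load 7.1 outward 3.0 t 15.15 open 24.6 [477.81576322 -17.81713375 206.87406018] [-4.71730307 -2.71979957 -5.8266219 ]
```

Call:
carry_out --rows '[[[0,-0.009,0.019,0,1],[0,-0.008,0.019,0,1],[0,-0.006,0.019,0,1],[0,-0.006,0.019,0,1]]]'

```text
clock: 15.55
tool_pos: [476.8, -17.9, 203.4]
eef_rot: [-0.001, 0.671, 0.741, -0.001]
contact_force: [-4.2, -2.8, -7.3]
opening: 24.7
```

```bash
python3 f.py
```

```text
phi 1.307 r 80.3  load 8.2 outward 2.5 t 15.55 open 24.7 [476.79640006 -17.91087038 203.44728044] [-4.24525529 -2.8499356  -7.28683314]
```

Call:
carry_out --rows '[[[0,-0.005,0.019,0,1],[0,-0.005,0.019,0,1],[0,-0.004,0.02,0,1],[0,-0.004,0.02,0,1]]]'

```text
clock: 15.95
tool_pos: [475.8, -18.0, 199.5]
eef_rot: [-0.001, 0.671, 0.741, -0.001]
contact_force: [-3.8, -4.0, -7.2]
opening: 25.2
```

```bash
python3 f.py
```

```text
phi 1.357 r 80.3  load 7.9 outward 2.6 t 15.95 open 25.2 [475.84878266 -18.04232905 199.52849493] [-3.84002186 -3.95595443 -7.15199772]
```

Call:
carry_out --rows '[[[0,-0.004,0.02,0,1],[0,-0.004,0.02,0,1],[0,-0.004,0.02,0,1],[0,-0.003,0.02,0,1]]]'

```text
clock: 16.35
tool_pos: [475.1, -18.1, 195.5]
eef_rot: [-0.001, 0.671, 0.741, -0.001]
contact_force: [-4.3, -3.7, -7.1]
opening: 24.4
```

```bash
python3 f.py
```

```text
phi 1.408 r 80.3  load 7.7 outward 3.5 t 16.35 open 24.4 [475.1063069  -18.10826529 195.52282112] [-4.32973476 -3.67170728 -7.08429585]
```

Call:
carry_out --rows '[[[0,-0.004,0.02,0,1],[0,-0.003,0.02,0,1],[0,-0.003,0.02,0,1],[0,-0.003,0.02,0,1]]]'

```text
clock: 16.75
tool_pos: [474.5, -18.2, 191.5]
eef_rot: [-0.001, 0.671, 0.741, -0.001]
contact_force: [-3.7, -3.6, -7.4]
opening: 24.5
```

```bash
python3 f.py
```

```text
phi 1.458 r 80.4  load 7.8 outward 3.2 t 16.75 open 24.5 [474.52933879 -18.17169808 191.51207025] [-3.70769973 -3.60639562 -7.41471539]
```

Call:
carry_out --rows '[[[0,-0.003,0.02,0,1],[0,-0.002,0.02,0,1],[0,-0.002,0.02,0,1],[0,-0.002,0.02,0,1]]]'

```text
clock: 17.15
tool_pos: [474.2, -18.2, 187.6]
eef_rot: [-0.001, 0.671, 0.741, -0.001]
contact_force: [-4.4, -4.1, -6.9]
opening: 24.9
```

```bash
python3 f.py
```

```text
phi 1.507 r 80.3  load 7.2 outward 4.3 t 17.15 open 24.9 [474.20758676 -18.20883548 187.63268027] [-4.40150659 -4.07932401 -6.85976187]
```

Call:
carry_out --rows '[[[0,-0.006,0.02,0,1],[0,-0.004,0.02,0,1],[0,-0.001,0.02,0,1],[0,0,0.02,0,1]]]'

```text
clock: 17.55
tool_pos: [474.1, -18.2, 184.2]
eef_rot: [-0.0, 0.671, 0.741, -0.0]
contact_force: [-4.0, -4.0, -7.0]
opening: 25.1
```

```bash
python3 f.py
```

```text
phi 1.549 r 80.3  load 7.1 outward 4.2 t 17.55 open 25.1 [474.13092263 -18.24805949 184.24654404] [-4.00405496 -3.96518685 -6.99339003]
```

Call:
carry_out --rows '[[[0,0,0.02,0,1],[0,0,0.02,0,1],[0,0,0.02,0,1],[0,0,0.02,0,1]]]'

```text
clock: 17.95
tool_pos: [474.1, -18.2, 180.3]
eef_rot: [-0.0, 0.671, 0.741, -0.0]
contact_force: [-3.7, -4.0, -8.5]
opening: 24.8
```

```bash
python3 f.py
```

```text
phi 1.599 r 80.3  load 8.4 outward 4.4 t 17.95 open 24.8 [474.12534196 -18.24214443 180.27067684] [-3.74004    -4.00415113 -8.49400018]
```

Call:
carry_out --rows '[[[0,0,0.02,0,1],[0,0,0.02,0,1],[0,0.001,0.02,0,1],[0,0.001,0.02,0,1]]]'

```text
clock: 18.35
tool_pos: [474.3, -18.2, 176.3]
eef_rot: [-0.0, 0.671, 0.741, -0.0]
contact_force: [-4.1, -4.2, -8.6]
opening: 24.9
```

```bash
python3 f.py
```

```text
phi 1.648 r 80.3  load 8.2 outward 5.1 t 18.35 open 24.9 [474.31644698 -18.19752054 176.27345501] [-4.06047387 -4.18997541 -8.58579371]
```

Call:
carry_out --rows '[[[0,0,0.02,0,1],[0,0.001,0.02,0,1],[0,0.001,0.02,0,1],[0,0.002,0.02,0,1]]]'

```text
clock: 18.75
tool_pos: [474.7, -18.2, 172.5]
eef_rot: [-0.0, 0.671, 0.741, -0.0]
contact_force: [-3.2, -4.9, -9.1]
opening: 24.7
```

```bash
python3 f.py; python3 look.py n ws
```

```text
phi 1.696 r 80.3  load 8.6 outward 4.8 t 18.75 open 24.7 [474.73501551 -18.16119946 172.45289968] [-3.17238368 -4.86062585 -9.11741936]
18.75 [474.74 -18.16 172.45] [-3.17 -4.86 -9.12] 24.733859767715252
```

View pics/nw.png

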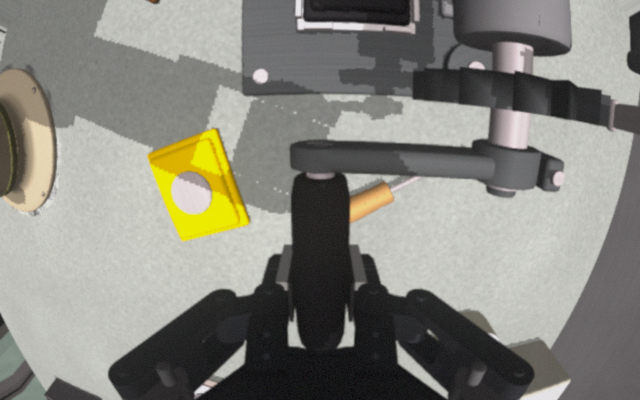

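View pics/ns.png

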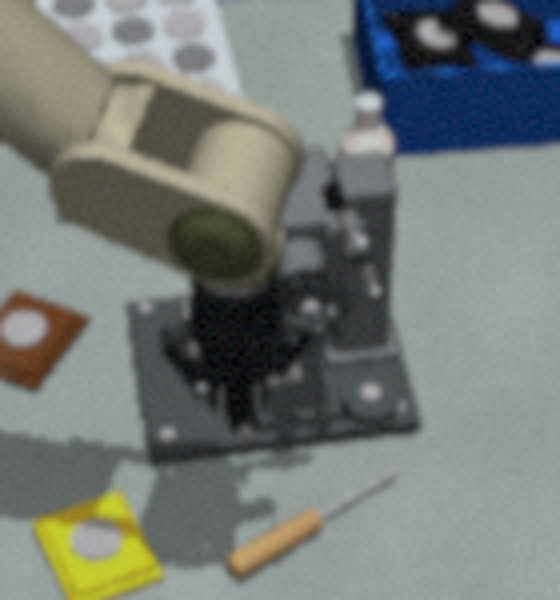

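Call:
carry_out --rows '[[[0,0.001,0.02,0,1],[0,0.002,0.02,0,1],[0,0.003,0.02,0,1],[0,0.003,0.02,0,1]]]'

```text
clock: 19.25
tool_pos: [475.3, -18.1, 168.6]
eef_rot: [0.0, 0.671, 0.741, 0.0]
contact_force: [-3.0, -3.7, -8.8]
opening: 24.4
```

```bash
python3 f.py
```

```text
phi 1.745 r 80.3  load 8.1 outward 4.9 t 19.25 open 24.4 [475.27488784 -18.09772298 168.5622538 ] [-3.04732191 -3.74516298 -8.82383417]
```

Call:
carry_out --rows '[[[0,0.003,0.02,0,1],[0,0.003,0.02,0,1],[0,0.004,0.02,0,1],[0,0.004,0.02,0,1]]]'

```text
clock: 19.65
tool_pos: [476.1, -18.0, 164.6]
eef_rot: [0.0, 0.671, 0.741, 0.0]
contact_force: [-2.1, -3.0, -8.4]
opening: 24.4
```

```bash
python3 f.py
```

```text
phi 1.796 r 80.3  load 7.7 outward 4.2 t 19.65 open 24.4 [476.06248204 -18.02789055 164.56296515] [-2.05084967 -3.04246432 -8.4245561 ]
```

Call:
carry_out --rows '[[[0,0.004,0.02,0,1],[0,0.004,0.02,0,1],[0,0.005,0.019,0,1],[0,0.005,0.019,0,1]]]'

```text
clock: 20.05
tool_pos: [477.0, -17.9, 160.7]
eef_rot: [0.0, 0.671, 0.741, 0.0]
contact_force: [-1.2, -3.6, -8.9]
opening: 24.3
```

```bash
python3 f.py
```

```text
phi 1.846 r 80.4  load 8.1 outward 3.9 t 20.05 open 24.3 [477.00633871 -17.8990561  160.69684681] [-1.24843623 -3.57279198 -8.86794347]
```

Call:
carry_out --rows '[[[0,0.005,0.019,0,1],[0,0.006,0.019,0,1],[0,0.006,0.019,0,1],[0,0.006,0.019,0,1]]]'

```text
clock: 20.45
tool_pos: [478.1, -17.8, 156.9]
eef_rot: [0.0, 0.671, 0.741, 0.0]
contact_force: [0.4, -2.4, -8.3]
opening: 25.1
```

```bash
python3 f.py
```

```text
phi 1.895 r 80.4  load 7.9 outward 2.5 t 20.45 open 25.1 [478.12301498 -17.78079583 156.89656034] [ 0.41675505 -2.37916275 -8.25253133]
```

Call:
carry_out --rows '[[[0,0.006,0.019,0,1],[0,0.006,0.019,0,1],[0,0.007,0.019,0,1],[0,0.007,0.019,0,1]]]'

```text
clock: 20.85
tool_pos: [479.4, -17.6, 153.1]
eef_rot: [0.0, 0.671, 0.741, 0.0]
contact_force: [0.8, -2.2, -7.7]
opening: 24.6
```

```bash
python3 f.py
```

```text
phi 1.945 r 80.5  load 7.3 outward 2.3 t 20.85 open 24.6 [479.44884868 -17.63364979 153.11800964] [ 0.7637875  -2.17247094 -7.66941747]
```

Call:
carry_out --rows '[[[0,0.007,0.019,0,1],[0,0.007,0.018,0,1],[0,0.008,0.018,0,1],[0,0.008,0.018,0,1]]]'

```text
clock: 21.25
tool_pos: [480.9, -17.5, 149.5]
eef_rot: [0.0, 0.671, 0.741, 0.0]
contact_force: [0.6, -1.3, -8.0]
opening: 24.6
```

```bash
python3 f.py
```

```text
phi 1.994 r 80.5  load 7.4 outward 2.8 t 21.25 open 24.6 [480.94156872 -17.49261825 149.47685169] [ 0.60407926 -1.31514096 -7.95017794]
```

Call:
carry_out --rows '[[[0,0.008,0.018,0,1],[0,0.008,0.018,0,1],[0,0.009,0.018,0,1],[0,0.009,0.018,0,1]]]'

```text
clock: 21.65
tool_pos: [482.6, -17.3, 145.9]
eef_rot: [0.0, 0.671, 0.741, 0.0]
contact_force: [2.6, 0.2, -6.7]
opening: 24.5
```

```bash
python3 f.py
```

```text
phi 2.043 r 80.5  load 7.2 outward 0.7 t 21.65 open 24.5 [482.62544702 -17.3158558  145.89596987] [ 2.64017732  0.24952115 -6.6803781 ]
```

Call:
carry_out --rows '[[[0,0.009,0.018,0,1],[0,0.009,0.018,0,1],[0,0.009,0.017,0,1],[0,0.01,0.017,0,1]]]'

```text
clock: 22.05
tool_pos: [484.5, -17.1, 142.4]
eef_rot: [0.0, 0.671, 0.741, 0.0]
contact_force: [3.8, 0.6, -6.3]
opening: 24.6
```

```bash
python3 f.py
```

```text
phi 2.092 r 80.5  load 7.4 outward -0.2 t 22.05 open 24.6 [484.47681282 -17.10369447 142.40518332] [ 3.81899546  0.58116624 -6.2963486 ]
```

Call:
carry_out --rows '[[[0,0.01,0.017,0,1],[0,0.01,0.017,0,1],[0,0.011,0.017,0,1],[0,0.011,0.017,0,1]]]'

```text
clock: 22.45
tool_pos: [486.3, -16.9, 139.3]
eef_rot: [0.0, 0.671, 0.742, -0.0]
contact_force: [-1.2, 1.2, 1.3]
opening: 24.8
```

```bash
python3 f.py
```

```text
phi 2.137 r 80.6  load -1.7 outward 0.2 t 22.45 open 24.8 [486.29495641 -16.92848265 139.26575609] [-1.20484555  1.18841264  1.32508386]
```

Call:
carry_out --rows '[[[0,-0.005,-0.009,0,1],[0,0,0,0,1]]]'

```text
clock: 22.65
tool_pos: [486.1, -17.0, 139.6]
eef_rot: [0.0, 0.671, 0.741, 0.0]
contact_force: [0.5, 1.1, 0.2]
opening: 24.8
```

```bash
python3 f.py; python3 look.py o s
```

```text
phi 2.132 r 80.6  load 0.1 outward -0.7 t 22.65 open 24.8 [486.06880754 -16.95268459 139.63121324] [0.53557449 1.12424926 0.23621615]
22.65 [486.07 -16.95 139.63] [0.54 1.12 0.24] 24.82149414856977
```

View pics/os.png

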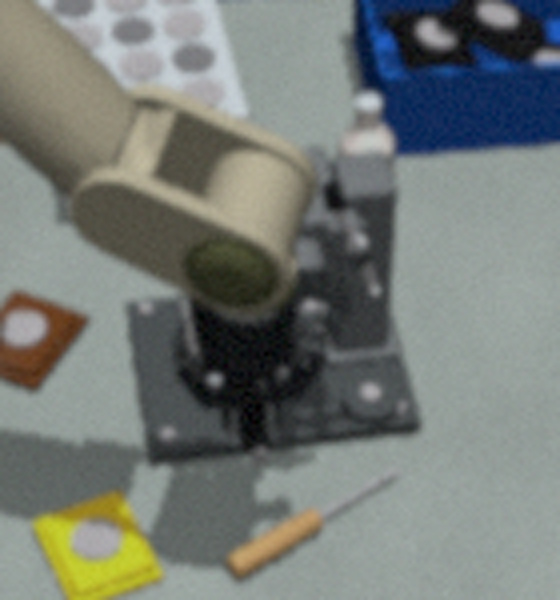

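Call:
carry_out --rows '[[[0,0,0,0,0.35],[0,0,0,0,0.2],[0,0,0,0,0],[0,0,0,0,-0.2],[0,0,0,0,-0.2]]]'

```text
clock: 23.2
tool_pos: [486.1, -17.0, 139.4]
eef_rot: [-0.0, 0.671, 0.741, -0.0]
contact_force: [-0.6, 0.2, 1.0]
opening: 51.0
```

```bash
python3 f.py; python3 look.py p w
```

```text
phi 2.134 r 80.7  load -1.2 outward -0.0 t 23.20 open 51.0 [486.11030489 -17.01513293 139.4211176 ] [-0.63735342  0.21325217  0.98323627]
23.2 [486.11 -17.02 139.42] [-0.64  0.21  0.98] 51.03634193186497
```

View pics/pw.png

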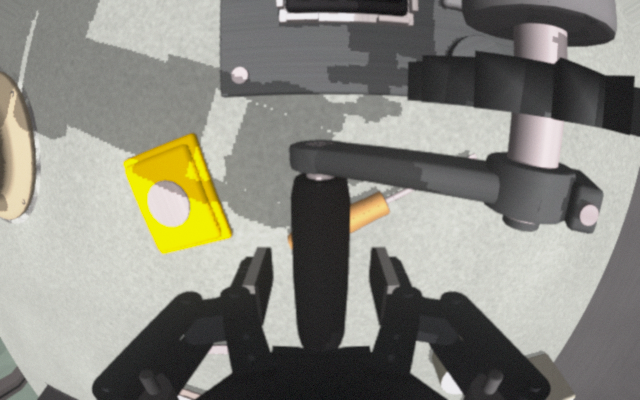

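Call:
carry_out --rows '[[[0,0,-0.2,0,-0.2],[0,0,-0.4,0,-0.2],[0,0,-0.6,0,-0.2],[0,0,-0.8,0,-0.2],[0,0,-0.8,0,-0.2],[0,0,-0.8,0,-0.2],[0,0,-0.8,0,-0.2],[-0.7,-0.5,0,0,-0.2],[-0.7,-0.5,0,0,-0.2],[-0.7,-0.5,0,0,-0.2],[-0.7,-0.5,0,0,-0.2],[-0.7,-0.3,0,0,-0.2],[-0.7,0,0,0,-0.2],[0,0,0,0,-0.2]]]'

```text
clock: 24.65
tool_pos: [392.1, -240.5, 359.4]
eef_rot: [-0.0, 0.673, 0.74, -0.0]
contact_force: [-1.0, -0.3, -1.0]
opening: 51.0
```

```bash
python3 look.py q wst;python3 - <<'E'
import cv2
a=cv2.imread("pics/qs_full.png")[150:225,275:365]
cv2.imwrite("pics/qd.png",cv2.resize(a,None,fx=8,fy=8,interpolation=cv2.INTER_CUBIC))
E
```

```text
24.65 [ 392.08 -240.51  359.42] [-0.97 -0.34 -0.97] 51.0310465957839
```

View pics/qs_full.png

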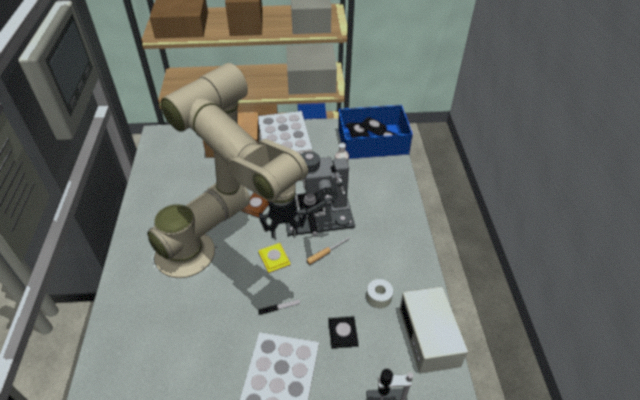

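View pics/qd.png

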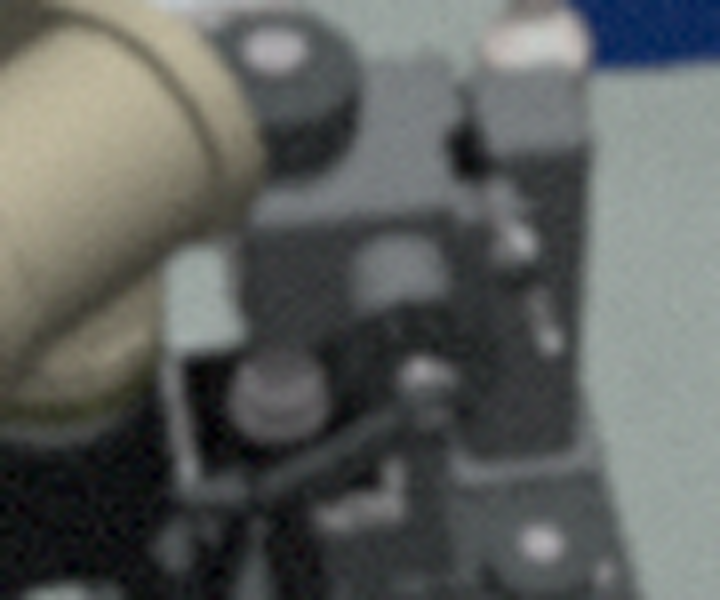

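View pics/qt.png

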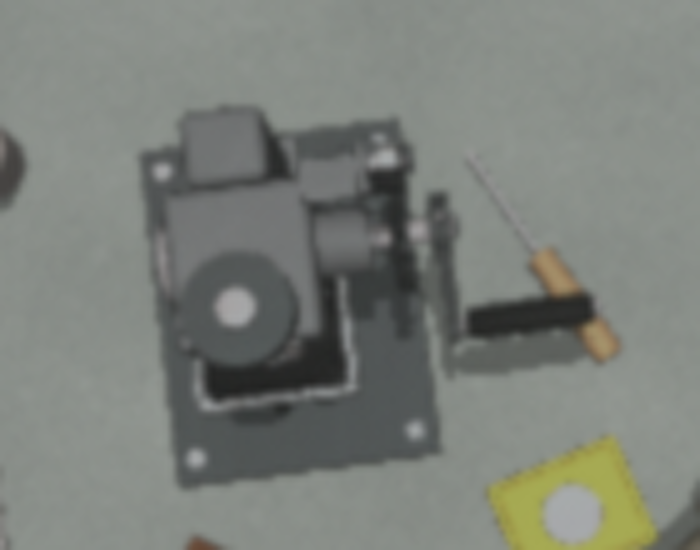

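```bash
python3 -c "
from bench import *
print(hand_in())"
```

```text
the job is handed in; nothing more can be done
None
```

The ram is down on the badge with its weight off the crank, the pawl is clear, and the crank is released. I handed the job in at 24.8 s.

**What I did**
- **Pawl lever:** I pushed it over to release until it met its stop, at about 8 N.
- **Winding up:** I gripped the crank, wound it up about 0.1 rad, and then let it back.
- **Lowering:** It took about 14 s in small steps, with 6–8 N of load on the crank throughout.
- **Contact:** The load vanished after the ram had come down about 73 mm.
- **Letting go:** I let the crank back off 0.5 mm to a reading of about zero, then opened the fingers.

**Last checks**
- **Side view:** The foot is on the badge, and the pawl is swung about 21 mm clear. That shift was measured during lowering, and the pawl looks the same now.
- **Top view:** The cover is in its nest, and the screwdriver and yellow look-alike have not moved. I saw nothing out of place elsewhere on the bench.
- **Robot:** It is clear of everything.

**Less certain**
- **Pawl clearing:** I could not see the pawl when it sprang clear. I judged it from the crank load staying steady well past its starting angle. The side view then confirmed it.
- **Overshoot at contact:** The last step slightly overshot. The reading at the crank was about 1.7 N in the pressing direction for roughly 0.1 s, against about 1 N of sensor noise, before I backed off.

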